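Shift the bench mixer drive into third gear

TASK

Shift the bench mixer drive into third gear: bring the yellow-knobbed lever to the middle of its H-shaped gate, push it across to the right-hand side, then forward (away from the robot) fully home into the third slot, the one marked with a green dot, and leave it there. Only push the knob, gently, with fingertips or the outside of the fingers, do not grip it, and do not let the lever go down into the fourth slot (red dot, right and near the robot). Leave the beaker, the dropper bottles and the stopper standing where they are.

Things in the scene. Friction and masses are not known exactly. Their poses are not given: they have to be found in the camera images.
- drive: The bench mixer drive, a grey fixed machine (cannot be moved) 155 mm deep, 112 mm wide, about 115 mm high at its ribbed rear gearbox. Origin on the ledge under it, x forward (away from the robot at yaw 0), y left, z up. Base spans x -60 to +95 mm, y +-56 mm; on the right side a short shaft reaches y -88 mm at z 72 mm.
- gate: Sloping gate box of the drive, 74 mm deep, 84 mm wide, fixed to it, with an H-shaped slot in its aluminium top plate. Origin on the lever's pivot, 5 mm forward of and 35 mm above the drive's origin. z is the lever's axis in neutral, leaning 0.40 rad (23 deg) from vertical toward the robot; x runs forward and up along the plate, y left. Plate top at z 100 mm.
- third_slot (a point): Third slot (green dot): right, forward. The point lies on the plate top where the lever's stem stands when fully home: gate x +22, y -20, z +100 mm. The others: first left forward (white dot), second left near the robot (blue), fourth right near (red). Slot centres at y +-20 mm, 16 mm wide (stem 10 mm), joined by a cross slot at x 0. The lever starts on the left, anywhere from neutral to second.
- knob_center (a point): Centre of the yellow ball knob on the lever, 34 mm in diameter, 190 mm from the pivot along the lever (90 mm above the plate). In neutral mid-gate it is about 210 mm above the ledge; slot to slot it travels about 75 mm. Below the ball is a 10 mm stem. A push of about 1.5 to 3 N on the knob moves the lever; it stays where it is left.
- shift_across (a joint): Sideways lever angle in rad about the gate's x axis: + is right (-y), - is left, 0 in the middle; stops at +-0.226. In a slot it is between 0.165 and 0.226 in size; there the lever is free to move fore and aft.
- shift_fore (a joint): Fore-and-aft lever angle in rad (applied after the sideways one): + is forward, - toward the robot, 0 in neutral; stops at +-0.2165, which are the slot ends. The lever can cross from side to side only while this is within about +-0.03.
- dropper_red: Loose red-capped dropper bottle, 29 mm wide, 90 mm tall, origin at the centre of its underside; stands right of the drive, farther off. Leave alone. Obstacles right of it: a fixed blue pipette carousel, 270 mm in diameter and 410 mm tall, at world x 485, y -270 mm, and a white one, 240 mm in diameter and 820 mm tall, at x 400, y -560 mm.
- glass_small: Loose small glass beaker, 48x54 mm, 60 mm tall, origin at the centre of its underside; stands in front of the drive toward the robot. Leave alone. Obstacle between it and the robot: a fixed burette stand, whose bare upright rod, 12 mm thick and 712 mm tall, stands at world x 305, y 10 mm. Other fixed glassware in front of the drive (x under 515 mm) is up to 135 mm tall.
- dropper_green: Loose green-capped dropper bottle, 29 mm wide, 90 mm tall, origin at the centre of its underside; stands right of the drive, next to it. Leave alone.
- stopper_dark: Loose black rubber stopper, 35 mm wide, 34 mm tall, origin at the centre of its underside; stands left of and behind the drive. Leave alone. Obstacle near it: a fixed shelf rack, whose lower board begins at world x 602 mm, underside 416 mm above the ledge, with an upright post 24 mm square at x 589, y 280 mm.

How it is judged (in metres and radians):
On the way:
1. the lever has crossed in neutral to the right-hand side of the gate (value of joint shift_across above 0.15 rad and value of joint shift_fore between -0.09 and 0.09 rad), for 0.05 s.
At the end, for the whole second after the job is handed in: The lever is at rest in the third slot (right, forward): shift_fore above 0.185 rad and shift_across above 0.14 rad; the four loose bystanders stand upright within 15 mm of where they were (value of joint shift_fore above 0.185 rad and value of joint shift_across above 0.14 rad and velocity of joint shift_fore between -0.05 and 0.05 rad/s and distance of each of dropper_red, glass_small, dropper_green, stopper_dark from where it was at the start of the episode below 0.015 m and angle between each of dropper_red, glass_small, dropper_green, stopper_dark's own z axis and vertical below 0.2 rad); the robot touches nothing.
It fails at once if the lever goes down into the fourth slot (shift_across above 0.12 with shift_fore below -0.11 rad) (value of joint shift_across above 0.12 rad and value of joint shift_fore below -0.11 rad).
It fails at once if the knob is gripped or shoved: more than 35 N between fingers and lever (contact force between the fingers and shift_fore above 35 N).
It fails at once if a bystander (either dropper bottle, the small beaker or the stopper) is knocked, moved or lifted by more than 15 mm (distance of any of dropper_red, glass_small, dropper_green, stopper_dark from where it was at the start of the episode above 0.015 m).
It also fails if it takes over 54 s, if anything falls off the work surface, if the arm or the gripper's body presses on something with over 40 N, if the wrist force passes 120 N, or if a joint passes its speed limit or range.

ROBOT

A 6-joint arm with a two-finger parallel gripper is mounted at the origin on a cart in front of the work surface, level with it; the furniture and walls round the work are solid. World frame = base frame: x ahead of the robot, y to its left, z up, the work surface at z = 0. Lengths are in mm, angles in rad, forces in N, time in s.
With the tool pointing down it reaches from about 350 to 875 mm from the base axis. Payload 4.2 kg.
Tool frame: the origin (TCP) lies on the centre line of the jaws, within the pads' length; the fingertips stand 14 mm ahead of it and the grasp point (between the pads) lies 5 mm behind it; z points along the fingers, y is the direction in which the jaws open and shut (so a half turn about z gives the same grasp; the last joint's range is limited). The gripper opens to 85 mm and grips with 20 to 120 N. Pads are 22 mm wide; open, the fingers measure 114 mm over their backs; the gripper's body (76 mm by 85 mm) begins 54 mm behind the grasp point. The pads swing forward as they close: fully open they stand 13 mm farther back than shut.
Start: joints at [1.435, 0.385, 0.008, 0, -1.194, -0.259], TCP at [240.356, 576.913, 245.312] pointing down, gripper open.
Joint ranges: [-3.14, 3.14], [-1.21, 2.06], [-1.07, 1.41], [-3.16, 2.05], [-2.99, -0.16], [-3.1, 3.1]. Speed limits (rad/s): [2.79, 2.79, 3.14, 3.14, 3.14, 3.14].

INTERFACE

Orientations are given as a 3x3 rotation matrix whose columns are the frame's x, y, z axes.
In Python, from rig import monitor, optics, workorder, models gives the robot as it stands.
- The arm moves only by the shell command python3 -m pendant 'ROWS' [FORCE]. ROWS is JSON, a list of rows, each a list of 7 numbers: the opening in per cent of the stroke, from 0 (shut) to 100 (fully open), then the shift along the tool's x, y, z in mm, then the turn, a rotation vector about the tool's x, y, z in degrees. A call has 1 to 12 rows; each row is the pose to reach, as a shift and turn from the pose commanded when the call began, along the tool's axes at that moment; what a row does not reach only later rows make up. A row lasts 1/10 s, in which the tool goes at most 50 mm and 8.59 degrees, less where a joint would pass 70% of its speed; a pose out of reach is approached as far as the arm can. A call with a gripper value outside its range is refused whole. The fingers move at their own pace and stop on an object; FORCE is the grip in N (left out, the last holds). Time passes only in rows, so rows that repeat a pose let the fingers close. It gives the time, the measured TCP pose, the force and the opening at its end, in the units of the state.
- monitor.read_state(): the state, without advancing time (a new reading comes with each control period).
- optics.get_image(name): name is "side" or "top"; returns a dict with "image" (420x560x3 uint8, red, green, blue), "fovy" (degrees; the focal length in pixels is half the picture's height over the tangent of half this angle, whatever the lens; pixels are square), "cx", "cy" (the principal point, pixels), "T" (4x4, takes a point from camera to world coordinates). Camera axes: x right, y down, z forward; pixel columns grow to the right and rows downward; lengths in mm; the calibration is good to about 2 mm. A picture is of the moment at which its call begins. There is no depth.
- workorder.finish_job(): hands the job in, once; it reports no verdict.
Trained networks look in a picture, given as the dict that the camera call returned (one of the last four; its "shot" number tells which), for a name from the list of things; names that differ only in an ending like _2 or _b are one class to them, and where a whole thing is asked for, a point or a joint stands for the part that bears it (a point fixed in the world has none). Each returns a list of dicts, best first, with "score" (0 to 1); they miss things now and then, are a little off and sometimes report something else, mostly with a low value. They report only what shows in the picture. A call takes as long as a camera call.
- models.recognise(picture, label): "at" ([x, y, z] in mm, in world coordinates, good to about 4 mm: the middle of the surface that is visible of it).
- models.outline_of(picture, label): "pixels" (420x560 bool, what is visible of it).
- models.place_of(picture, label): "at" ([x, y, z] in mm, in world coordinates, good to about 4 mm: a listed point, or the origin of a listed thing).
The state is a dict: "time": time; "q": joint angles; "joint_vel": joint speeds; "effort": joint torques, N m; "position": TCP position; "tool_rot": TCP orientation; "contact_force": force on the tool from outside, world axes, zero at the start; "wrist_torque": the same for the moment, N m; "opening": finger opening in mm.
Only numpy, scipy, OpenCV 4.12 (cv2) and the standard library are available. Lean on these libraries where they do the work, as an engineer would, in place of code of your own. Each camera call takes 0.05 s, during which the arm holds its last target.

## Working session

There is one attempt and no reset: what is moved stays moved. The work goes in short steps, Python scripts to look and compute and a shell command to move; the robot and the scene stay as the last step left them, time stands still between calls to the robot, and variables do not carry over. Pictures are saved under pics/ and viewed, and the job is handed in when it is done.

```bash
ls; mkdir -p pics; cat > h.py <<'E'
import numpy as np, cv2
from rig import monitor, optics, workorder, models
def snap(name,fn):
    p=optics.get_image(name); cv2.imwrite('pics/'+fn,p['image'][:,:,::-1]); return p
def proj(p,X):
    T=np.array(p['T']);f=p['image'].shape[0]/2/np.tan(np.radians(p['fovy'])/2)
    c=np.linalg.inv(T)@np.append(X,1); return p['cx']+f*c[0]/c[2],p['cy']+f*c[1]/c[2]
E
python3 - <<'E'
from h import *
s=monitor.read_state(); print(s['time'],s['position'],s['tool_rot'],s['opening'])
for n in ('side','top'):
    p=snap(n,n+'1.png'); print(n,np.round(p['T'],3).tolist(),p['fovy'])
    for l in ('drive','gate','third_slot','knob_center','dropper_red','glass_small','dropper_green','stopper_dark'):
        r=models.place_of(p,l); print(l,[(np.round(a['at'],1).tolist(),round(a['score'],2)) for a in r[:2]])
E
```

```text
pics
0.0 [240.15972372 576.40774278 244.22406244] [[ 9.22994476e-01 -3.84812457e-01 -7.55539089e-04]
 [-3.84813188e-01 -9.22992217e-01 -2.04376011e-03]
 [ 8.91076509e-05  2.17712070e-03 -9.99997626e-01]] 85.06458637941319
side [[0.2, 0.465, -0.862, 1580.488], [0.979, -0.075, 0.187, -88.349], [0.022, -0.882, -0.471, 711.302], [0.0, 0.0, 0.0, 1.0]] 45.2315750229575
drive [([615.3, 146.0, -3.9], 0.75), ([574.2, -108.5, -1.3], 0.23)]
gate []
third_slot [([597.1, 124.9, 139.9], 0.66)]
knob_center [([526.7, 191.4, 196.2], 0.71)]
dropper_red [([573.3, -110.1, -3.8], 0.51)]
glass_small [([470.3, -13.3, -1.4], 0.87)]
dropper_green [([537.5, -19.6, 1.9], 0.55)]
stopper_dark [([671.1, 349.8, -1.2], 0.65), ([468.3, -14.3, 1.9], 0.52)]
top [[0.067, -0.97, 0.235, 342.508], [-0.998, -0.066, 0.01, 116.717], [0.006, -0.235, -0.972, 1044.193], [0.0, 0.0, 0.0, 1.0]] 46.94461331691592
drive [([616.2, 142.4, -0.9], 0.72)]
gate [([619.2, 147.1, 35.5], 0.92)]
third_slot [([597.6, 125.2, 134.6], 0.82)]
knob_center [([529.0, 186.3, 190.9], 0.55)]
dropper_red [([574.9, -110.7, 0.5], 0.79)]
glass_small [([467.3, -13.9, -1.1], 0.88), ([600.3, 126.6, 136.6], 0.48)]
dropper_green [([533.6, -17.8, -0.2], 0.52)]
stopper_dark [([670.3, 344.6, 0.4], 0.5)]
```

View pics/side1.png

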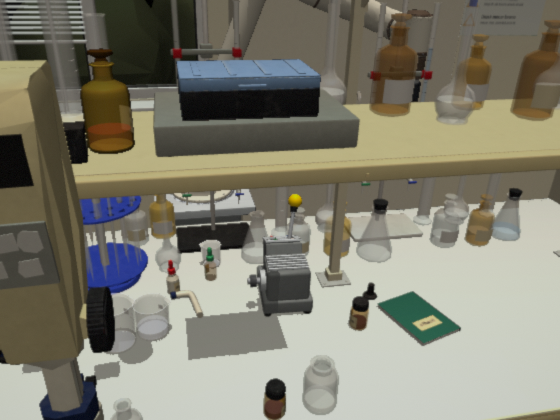

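View pics/top1.png

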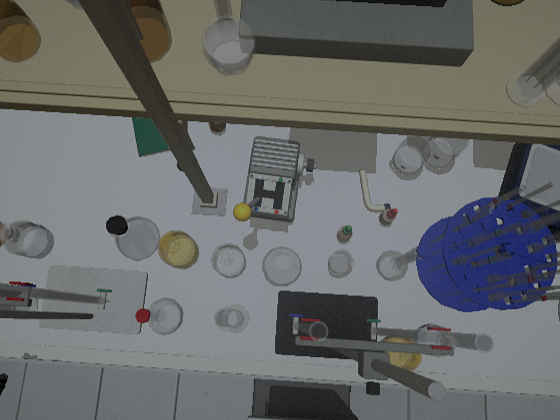

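```bash
python3 - <<'E'
from h import *
a=cv2.imread('pics/top1.png')[120:240,220:340]; b=cv2.imread('pics/side1.png')[185:320,235:335]
cv2.imwrite('pics/z1.png',np.hstack([cv2.resize(a,(480,480),interpolation=3),cv2.resize(b,(int(100*480/135),480),interpolation=3)]))
# ball by colour in both + triangulation
def ray(p,uv):
    T=np.array(p['T']);f=210/np.tan(np.radians(p['fovy'])/2)
    d=T[:3,:3]@np.array([(uv[0]-p['cx'])/f,(uv[1]-p['cy'])/f,1]);return T[:3,3],d/np.linalg.norm(d)
A=np.zeros((3,3));B=np.zeros(3);rs=[]
for n in('side','top'):
    p=optics.get_image(n);h=cv2.cvtColor(p['image'],cv2.COLOR_RGB2HSV)
    m=cv2.inRange(h,(22,150,90),(34,255,255))
    k,l,st,c=cv2.connectedComponentsWithStats(m); i=1+np.argmax(st[1:,4]); print(n,c[i],st[i])
    o,d=ray(p,c[i]);P=np.eye(3)-np.outer(d,d);A+=P;B+=P@o;rs.append((o,d))
    for l in('drive','gate'):
        for r in models.outline_of(p,l)[:1]:
            print(l,r['score'],np.argwhere(r['pixels']).min(0),np.argwhere(r['pixels']).max(0))
            np.save(f'{n}_{l}.npy',r['pixels'])
X=np.linalg.solve(A,B);print('knob',X,[np.linalg.norm(np.cross(X-o,d)) for o,d in rs])
E
```

```text
side [102.71301775  86.12426036] [ 84  81  40  13 338]
drive 0.67 [193 247] [315 312]
gate 0.79 [194 263] [255 301]
top [241.40939597 210.41610738] [234 204  16  15 149]
drive 0.72 [136 234] [220 315]
gate 0.9 [171 233] [220 291]
knob [488.75112055 -25.18509658 481.79801668] [np.float64(190.86905279098804), np.float64(190.86905279098804)]
```

View pics/z1.png

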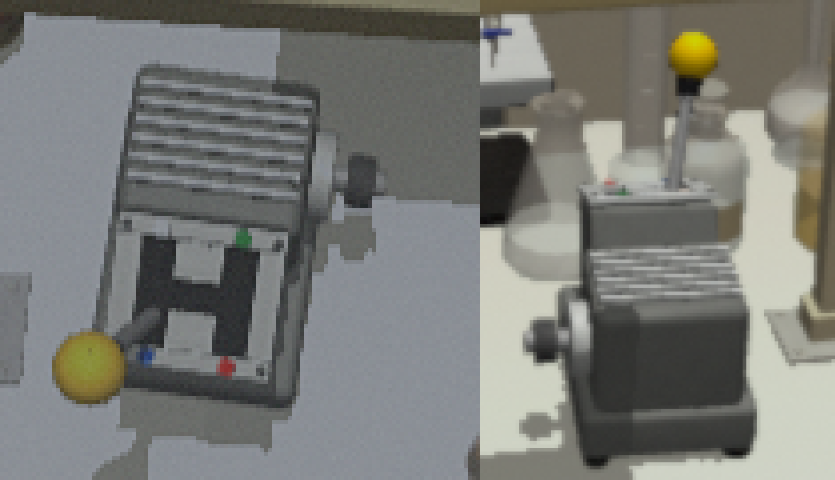

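```bash
cat >> h.py <<'E'
def ray(p,uv):
    T=np.array(p['T']);f=210/np.tan(np.radians(p['fovy'])/2)
    d=T[:3,:3]@np.array([(uv[0]-p['cx'])/f,(uv[1]-p['cy'])/f,1]);return T[:3,3],d/np.linalg.norm(d)
def gate(x,y,w):
    c,s=np.cos(w),np.sin(w);Rz=np.array([[c,-s,0],[s,c,0],[0,0,1]])
    c4,s4=np.cos(.4),np.sin(.4);Ry=np.array([[c4,0,-s4],[0,1,0],[s4,0,c4]])
    return Rz@Ry, np.array([x,y,0])+Rz@[5,0,35]
def knob(show=False,fn=None):
    A=np.zeros((3,3));B=np.zeros(3);rs=[];ps={}
    for n,box in(('side',(235,330,150,260)),('top',(225,320,140,235))):
        p=optics.get_image(n);ps[n]=p
        if fn: cv2.imwrite(f'pics/{fn}_{n}.png',p['image'][:,:,::-1])
        h=cv2.cvtColor(p['image'],cv2.COLOR_RGB2HSV);m=cv2.inRange(h,(20,150,70),(34,255,255))
        k=np.zeros_like(m);k[box[2]:box[3],box[0]:box[1]]=1;m=m*k
        kk,l,st,c=cv2.connectedComponentsWithStats(m)
        if kk<2: print(n,'no ball');continue
        i=1+np.argmax(st[1:,4]); print(n,np.round(c[i],1),st[i])
        uv=st[i][:2]+(st[i][2:4]-1)/2
        o,d=ray(p,uv);P=np.eye(3)-np.outer(d,d);A+=P;B+=P@o;rs.append((o,d))
    X=np.linalg.solve(A,B);print('knob',np.round(X,1),'miss',[round(np.linalg.norm(np.cross(X-o,d)),1) for o,d in rs])
    return X,ps
def angles(X,G,g0):
    v=G.T@(X-g0); L=np.linalg.norm(v);v=v/L
    # v = Rx(across)*(sin f,0,cos f), across + = -y
    f=np.arcsin(v[0]);a=np.arctan2(-v[1],v[2]);return a,f,L
E
python3 - <<'E'
from h import *
from scipy.optimize import least_squares
X,ps=knob();p=ps['top']
o=np.array([220,120]);z=lambda u,v:o+np.array([u,v])/4-0.4
obs=[(z(124,226),'s',1,1),(z(278,244),'s',1,-1),(z(262,371),'s',-1,-1),(z(243,239),'d',1,-1),(z(226,367),'d',-1,-1),(z(146,355),'d',-1,1)]
def res(q):
    G,g0=gate(*q[:3]);r=[]
    for uv,k,a,b in obs:
        c,d=(q[3],q[4]) if k=='s' else (q[5],20)
        r+=list(np.array(proj(p,G@[a*c,b*d,100]+g0))-uv)
    return r
s=least_squares(res,[615,144,-.1,33,38,33]);print(s.x,s.fun.round(2))
G,g0=gate(*s.x[:3]);print(G.round(3).tolist(),g0)
print('third',G@[22,-20,100]+g0,'knob',angles(X,G,g0))
E
```

```text
side [294.8 199.9] [288 194  14  13 142]
top [241.5 210.5] [234 203  16  16 153]
knob [529.1 189.  196.7] miss [np.float64(0.1), np.float64(0.1)]
[ 6.14601634e+02  1.43574589e+02 -6.32086439e-02  3.14079679e+01
  3.77756790e+01  3.16858442e+01] [ 0.12 -0.24  0.05  0.14  0.04 -0.12 -0.24  0.1   0.07 -0.14 -0.05  0.27]
[[0.919, 0.063, -0.389], [-0.058, 0.998, 0.025], [0.389, 0.0, 0.921]] [619.59164932 143.25875571  35.        ]
third [599.68712669 124.47855188 135.67330293] knob (np.float64(-0.21220552877663315), np.float64(-0.11997728697315088), np.float64(190.85901330438716))
```

```bash
python3 - <<'E'
from h import *
a=cv2.imread('pics/side1.png')[0:260,140:560]; cv2.imwrite('pics/z2.png',cv2.resize(a,(800,495),interpolation=3))
b=cv2.imread('pics/top1.png')[190:420,0:260]; cv2.imwrite('pics/z3.png',cv2.resize(b,(678,600),interpolation=3))
p=optics.get_image('side');t=optics.get_image('top')
def plane(p,uv,z): 
    o,d=ray(p,uv); return (o+d*(z-o[2])/d[2]).round()
for uv in [(105,298),(90,317),(143,316),(40,268),(145,335),(372,362),(320,332)]:
    print(uv,plane(t,uv,0),plane(t,uv,60))
for z in (0,200,400,700): print('rod305,10',proj(p,[305,10,z]),proj(t,[305,10,z]))
print(proj(p,[240,577,245]),proj(t,[240,577,245]))
E
```

```text
(105, 298) [364. 478.   0.] [362. 457.  60.]
(90, 317) [323. 503.   0.] [324. 481.  60.]
(143, 316) [332. 393.   0.] [333. 377.  60.]
(40, 268) [417. 626.   0.] [413. 597.  60.]
(145, 335) [294. 383.   0.] [297. 368.  60.]
(372, 362) [272. -89.   0.] [276. -78.  60.]
(320, 332) [324.  20.   0.] [325.  26.  60.]
rod305,10 (np.float64(212.9031780043725), np.float64(232.76335236302478)) (np.float64(324.513987727631), np.float64(341.98422483116826))
rod305,10 (np.float64(210.36031578896447), np.float64(167.95936983563018)) (np.float64(336.5051725219786), np.float64(347.27037386025404))
rod305,10 (np.float64(207.43869749442771), np.float64(93.50291688129803)) (np.float64(356.0611804677849), np.float64(355.89137121693284))
rod305,10 (np.float64(202.13771009020746), np.float64(-41.59095216103546)) (np.float64(429.30184928412996), np.float64(388.1785135630015))
(np.float64(398.94748409843544), np.float64(135.40388574126382)) (np.float64(-23.27169026966493), np.float64(367.0292791786673))
```

View pics/z2.png

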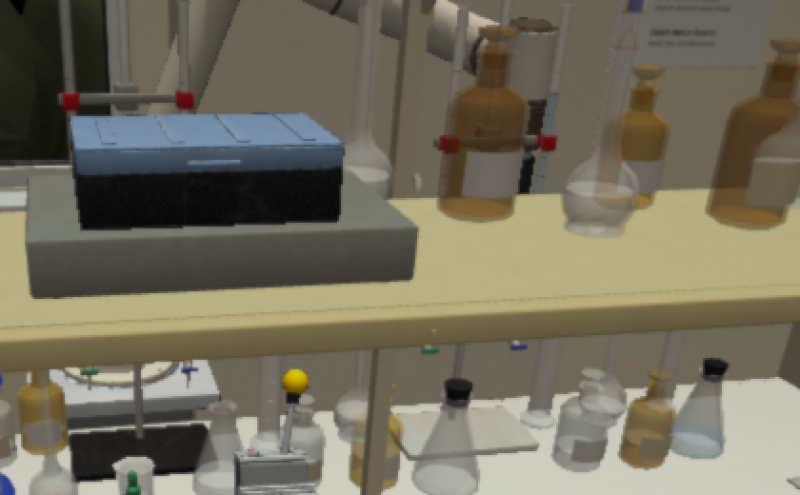

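View pics/z3.png

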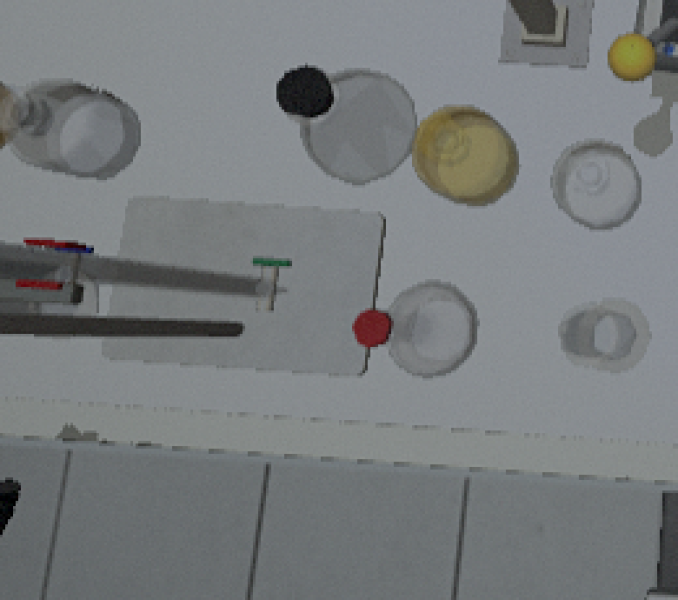

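```bash
python3 - <<'E'
from h import *
p=optics.get_image('side');t=optics.get_image('top')
def plane(p,uv,z): 
    o,d=ray(p,uv); return (o+d*(z-o[2])/d[2]).round()
for uv in [(424,222),(279,240),(331,227),(380,258),(256,262),(447,243)]:
    w=plane(p,uv,0); print(uv,w,np.round(proj(t,w)), 'h135 px',np.round(proj(p,w+[0,0,135])))
a=p['image'][165:260,240:460,::-1]; cv2.imwrite('pics/z4.png',cv2.resize(a,(800,345),interpolation=3))
E
```

```text
(424, 222) [341. 651.  -0.] [ 22. 303.] h135 px [432. 181.]
(279, 240) [377. 190.   0.] [241. 301.] h135 px [281. 197.]
(331, 227) [326. 359.   0.] [159. 320.] h135 px [335. 185.]
(380, 258) [515. 437.   0.] [134. 229.] h135 px [386. 213.]
(256, 262) [480. 106.   0.] [284. 255.] h135 px [256. 216.]
(447, 243) [471. 657.   0.] [ 30. 242.] h135 px [456. 200.]
```

View pics/z4.png

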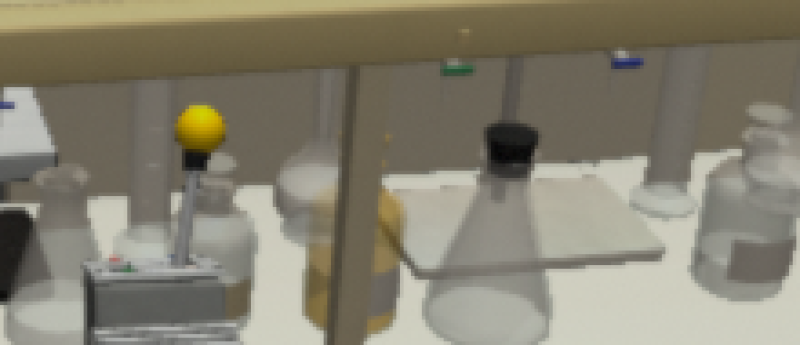

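```bash
python3 - <<'E'
from h import *
p=optics.get_image('side');t=optics.get_image('top')
def plane(p,uv,z): 
    o,d=ray(p,uv); return (o+d*(z-o[2])/d[2]).round()
w=plane(p,(280,232),0);print(w)
for h in(0,100,150,200,250,300): print(h,np.round(proj(t,w+[0,0,h])),np.round(proj(p,w+[0,0,h])), 'redflask',np.round(proj(t,[330,355,h])),np.round(proj(p,[330,355,h])))
a=t['image'][240:345,120:300,::-1]; cv2.imwrite('pics/z5.png',cv2.resize(a,(800,467),interpolation=3))
E
```

```text
[332. 202.   0.]
0 [234. 322.] [280. 232.] redflask [161. 318.] [330. 228.]
100 [229. 323.] [281. 201.] redflask [149. 318.] [333. 197.]
150 [227. 323.] [282. 185.] redflask [142. 318.] [334. 181.]
200 [224. 323.] [282. 168.] redflask [134. 318.] [336. 165.]
250 [221. 323.] [283. 150.] redflask [125. 318.] [337. 147.]
300 [217. 323.] [283. 132.] redflask [115. 318.] [339. 130.]
```

View pics/z5.png

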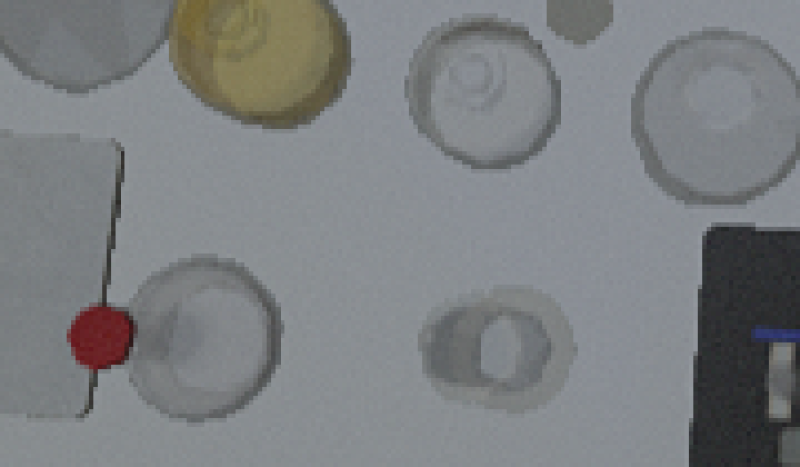

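```bash
cat >> h.py <<'E'
G,g0=gate(614.6,143.57,-.0632)
def Rtool(beta):
    z=G@np.array([0,-np.sin(beta),-np.cos(beta)]);x=G[:,0];return np.column_stack([x,np.cross(z,x),z])
def W(gp): return G@np.array(gp,float)+g0
from scipy.spatial.transform import Rotation as Ro
def rel(P,R=None,P0=None,R0=None):
    s=monitor.read_state()
    P0=np.array(s['position']) if P0 is None else P0; R0=np.array(s['tool_rot']) if R0 is None else R0
    d=R0.T@(np.array(P)-P0); r=Ro.from_matrix(R0.T@(R0 if R is None else R)).as_rotvec(degrees=True)
    return np.round(d,1).tolist(),np.round(r,1).tolist()
def st():
    s=monitor.read_state();P=np.array(s['position']);print('t',round(s['time'],2),'P',P.round(1),'gate',(G.T@(P-g0)).round(1),'F gate',(G.T@s['contact_force']).round(2),'q',np.round(s['q'],2),'op',round(s['opening'],1))
E
python3 - <<'E'
from h import *
st()
R=Rtool(np.radians(28));print(R.round(3))
for P in([171,411,335],[280,300,335],[420,280,330]): print(P,rel(P),rel(P,R))
E
python3 -m pendant '[[0,0,20,-20,0,0,0],[0,0,50,-40,0,0,0],[0,0,90,-60,0,0,0],[0,0,130,-80,0,0,0],[0,0,170,-90,0,0,0],[0,0,180,-90,0,0,0]]' 20
```

```text
t 1.6 P [240.4 576.9 245.3] gate [-291.9  408.9  351.8] F gate [-0.51 -0.8  -0.05] q [ 1.43  0.38  0.01  0.   -1.19 -0.26] op 85.6
[[ 0.919 -0.238  0.313]
 [-0.058 -0.87  -0.49 ]
 [ 0.389  0.432 -0.813]]
[171, 411, 335] ([-0.2, 179.8, -89.7], [0.0, 0.0, 0.0]) ([-0.2, 179.8, -89.7], [-23.6, 26.8, -12.8])
[280, 300, 335] ([143.1, 240.4, -89.7], [0.0, 0.0, 0.0]) ([143.1, 240.4, -89.7], [-23.6, 26.8, -12.8])
[420, 280, 330] ([280.0, 205.0, -84.7], [0.0, 0.0, 0.0]) ([280.0, 205.0, -84.7], [-23.6, 26.8, -12.8])
time: 2.2
position: [170.5, 408.4, 338.0]
tool_rot: [[0.923, -0.384, 0.0], [-0.384, -0.923, 0.005], [-0.002, -0.005, -1.0]]
contact_force: [-0.1, 0.8, 0.8]
opening: 0.0
```

```bash
python3 -m pendant '[[0,35,20,0,0,0,0],[0,72,40,0,0,0,0],[0,108,55,0,0,0,0],[0,143,60,0,0,0,0],[0,180,50,0,-4,4,-2],[0,215,40,0,-8,9,-4],[0,250,30,2,-13,14,-7],[0,280,25,5,-17,20,-9],[0,280,25,5,-21,24,-11],[0,280,25,5,-23.6,26.8,-12.8],[0,280,25,5,-23.6,26.8,-12.8]]'; python3 - <<'E'
from h import *
st()
X,ps=knob(fn='a'); print(angles(X,G,g0))
E
```

```text
time: 3.3
position: [419.7, 280.4, 328.2]
tool_rot: [[0.92, -0.236, 0.313], [-0.054, -0.868, -0.494], [0.388, 0.437, -0.811]]
contact_force: [0.5, 0.1, 0.5]
opening: 0.2
t 3.3 P [419.7 280.4 328.2] gate [-77.6 124.3 351.1] F gate [0.68 0.13 0.25] q [ 1.17  0.21 -0.34  0.51 -1.43  0.06] op 0.2
side [294.8 199.9] [288 194  14  13 142]
top [241.4 210.5] [234 204  16  15 141]
knob [528.3 189.1 196.3] miss [np.float64(0.3), np.float64(0.3)]
(np.float64(-0.21244914782581004), np.float64(-0.12465483444306756), np.float64(190.9252680118791))
```

View pics/a_top.png

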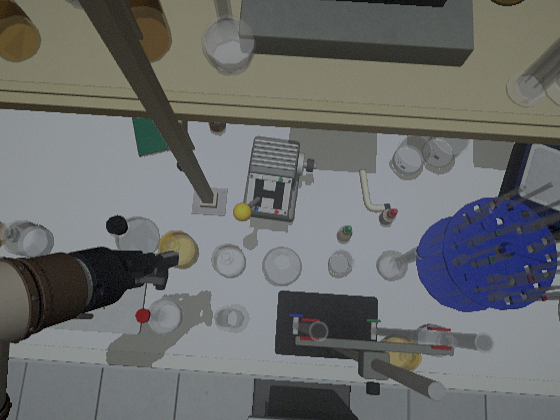

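View pics/a_side.png

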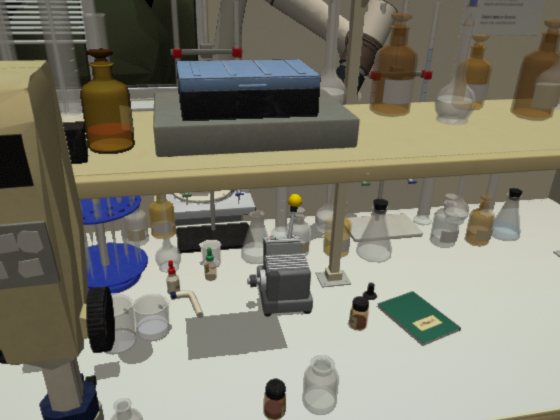

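```bash
python3 - <<'E'
from h import *
R=Rtool(np.radians(28))
print(rel(W([-75,40,184]),R),rel(W([-75,60,260]),R), W([-75,40,184]))
E
```

```text
([1.7, -4.8, 188.4], [-0.0, 0.0, 0.0]) ([1.7, 13.2, 111.9], [-0.0, 0.0, 0.0]) [481.66475187 192.06272943 175.26884722]
```

```bash
python3 -m pendant '[[0,0,0,40,0,0,0],[0,1,0,80,0,0,0],[0,1,0,115,0,0,0],[0,2,-3,145,0,0,0],[0,2,-5,170,0,0,0],[0,2,-5,188,0,0,0],[0,2,-5,188,0,0,0]]'; python3 - <<'E'
from h import *
st()
X,ps=knob(fn='b'); print(angles(X,G,g0))
a=ps['top']['image'][140:300,130:330,::-1]; b=ps['side']['image'][140:260,235:385,::-1]
cv2.imwrite('pics/z6.png',np.vstack([cv2.resize(a,(375,300),interpolation=3),cv2.resize(b,(375,300),interpolation=3)]))
print(proj(ps['top'],monitor.read_state()['position']))
E
```

```text
time: 4.1
position: [482.0, 189.9, 175.2]
tool_rot: [[0.92, -0.241, 0.311], [-0.061, -0.868, -0.493], [0.388, 0.434, -0.813]]
contact_force: [-0.6, -1.2, 0.9]
opening: -0.2
t 4.1 P [482.  189.9 175.2] gate [-74.6  37.9 183.8] F gate [-0.13 -1.25  1.02] q [ 0.94  0.32 -0.66  0.71 -0.98 -0.05] op -0.2
side [294.6 199.8] [288 194  14  13 148]
top [241.5 211. ] [234 203  17  16 187]
knob [529.3 188.5 196.8] miss [np.float64(0.6), np.float64(0.6)]
(np.float64(-0.20983500399854257), np.float64(-0.11908757017839458), np.float64(190.72648110098586))
(np.float64(238.13822239637017), np.float64(237.67738820786764))
```

View pics/z6.png

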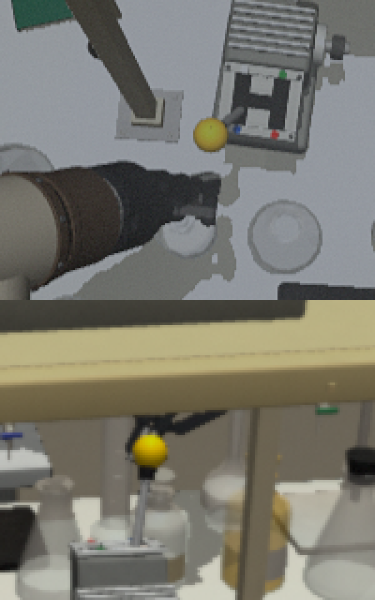

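```bash
python3 -m pendant '[[0,10,0,0,0,0,0],[0,17,0,0,0,0,0],[0,21,0,0,0,0,0],[0,25,0,0,0,0,0],[0,28,0,0,0,0,0],[0,31,0,0,0,0,0],[0,34,0,0,0,0,0],[0,37,0,0,0,0,0],[0,39,0,0,0,0,0],[0,40,0,0,0,0,0],[0,40,0,0,0,0,0]]'; python3 - <<'E'
from h import *
st()
X,ps=knob(fn='c'); print(angles(X,G,g0), G.T@(X-g0))
a=ps['top']['image'][140:300,130:330,::-1]; b=ps['side']['image'][140:260,235:385,::-1]
cv2.imwrite('pics/z7.png',np.vstack([cv2.resize(a,(375,300),interpolation=3),cv2.resize(b,(375,300),interpolation=3)]))
E
```

```text
time: 5.3
position: [518.9, 189.6, 191.7]
tool_rot: [[0.919, -0.238, 0.314], [-0.058, -0.869, -0.491], [0.39, 0.433, -0.813]]
contact_force: [-1.5, 0.1, 0.7]
opening: 0.2
t 5.3 P [518.9 189.6 191.7] gate [-34.2  39.9 184.6] F gate [-1.1   0.04  1.18] q [ 0.88  0.34 -0.58  0.72 -1.    0.02] op 0.2
side [296.  199.4] [289 193  15  14 158]
top [242.5 201.5] [235 194  17  16 210]
knob [544.1 187.8 205. ] miss [np.float64(1.0), np.float64(1.0)]
(np.float64(-0.20893353571513343), np.float64(-0.030248775384308448), np.float64(191.3126119496159)) [ -5.78608977  39.66328688 187.06645966]
```

View pics/z7.png

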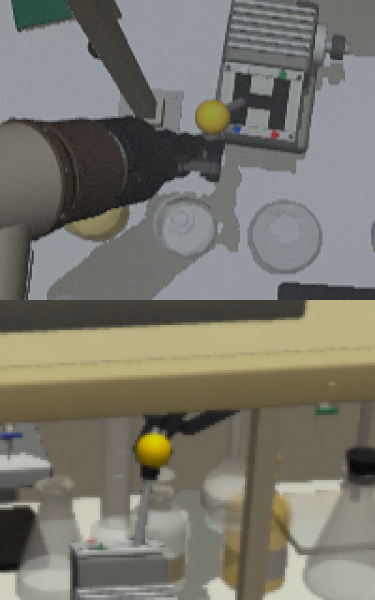

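```bash
cat >> h.py <<'E'
def Rt2(beta,phi):
    b,f=np.radians([beta,phi]);z=G@np.array([np.sin(f)*np.cos(b),-np.sin(b),-np.cos(b)*np.cos(f)]);x=G@np.array([np.cos(f),0,np.sin(f)])
    return np.column_stack([x,np.cross(z,x),z])
E
python3 -m pendant '[[0,2,0,0,0,0,0],[0,4,0,0,0,0,0],[0,6,0,0,0,0,0],[0,6,0,0,0,0,0],[0,0,0,0,0,0,0],[0,-15,0,0,0,0,0],[0,-25,0,0,0,0,0],[0,-25,0,0,0,0,0]]'; python3 - <<'E'
from h import *
st()
X,ps=knob(fn='d'); print(angles(X,G,g0), G.T@(X-g0))
R=Rt2(28,20)
for g in([-58,75,187],[-45,92,187],[-4,92,187]):
  P=W(g); c=P-59*R[:,2]; print(g,rel(P,R),'body corner',(c+38*R[:,0]-42.5*R[:,1]).round(),(P-200*R[:,2]).round())
E
```

```text
time: 6.2
position: [494.9, 190.9, 181.5]
tool_rot: [[0.919, -0.237, 0.314], [-0.056, -0.869, -0.491], [0.389, 0.434, -0.813]]
contact_force: [-0.4, 0.9, -0.6]
opening: 0.3
t 6.2 P [494.9 190.9 181.5] gate [-60.3  39.7 184.6] F gate [-0.69  0.86 -0.33] q [ 0.92  0.32 -0.63  0.72 -0.99 -0.02] op 0.3
side [296.4 199.6] [290 193  14  14 157]
top [242.7 198. ] [235 191  17  15 201]
knob [549.8 187.8 207.7] miss [np.float64(0.6), np.float64(0.6)]
(np.float64(-0.21049212435700962), np.float64(0.0025675527044537287), np.float64(191.57070435410287)) [  0.49186734  40.02687851 187.34177812]
[-58, 75, 187] ([1.2, -29.6, -18.2], [-0.0, 17.6, 9.4]) body corner [508. 291. 234.] [384. 327. 314.]
[-45, 92, 187] ([14.2, -44.6, -26.2], [-0.0, 17.6, 9.4]) body corner [521. 307. 239.] [397. 344. 319.]
[-4, 92, 187] ([55.2, -44.6, -26.1], [-0.0, 17.6, 9.4]) body corner [559. 305. 255.] [435. 341. 335.]
```

```bash
python3 -m pendant '[[0,0,-15,-9,0,5,2.7],[0,2,-30,-18,0,10,5.3],[0,8,-38,-22,0,15,8],[0,14,-44,-26,0,17.6,9.4],[0,25,-44,-26,0,17.6,9.4],[0,37,-44,-26,0,17.6,9.4],[0,47,-44,-26,0,17.6,9.4],[0,54,-44,-26,0,17.6,9.4],[0,54,-44,-26,0,17.6,9.4]]'; python3 - <<'E'
from h import *
st()
X,ps=knob(fn='e'); print(angles(X,G,g0), G.T@(X-g0))
R=Rt2(28,20)
for g in([-4,75,187],[-4,34,187],[-4,-4,187]): print(g,rel(W(g),R))
a=ps['top']['image'][140:300,130:330,::-1]; b=ps['side']['image'][140:260,235:385,::-1]
cv2.imwrite('pics/z8.png',np.vstack([cv2.resize(a,(375,300),interpolation=3),cv2.resize(b,(375,300),interpolation=3)]))
E
```

```text
time: 7.2
position: [548.9, 238.7, 205.9]
tool_rot: [[0.73, -0.377, 0.57], [-0.049, -0.861, -0.507], [0.681, 0.342, -0.647]]
contact_force: [-1.0, -0.0, 0.2]
opening: -0.1
t 7.2 P [548.9 238.7 205.9] gate [ -4.   90.8 187.2] F gate [-0.86 -0.08  0.53] q [ 0.9   0.38 -0.68  1.13 -1.   -0.48] op -0.1
side [296.6 199.7] [290 193  14  14 152]
top [242.7 197.9] [235 191  17  16 201]
knob [549.  187.9 207.4] miss [np.float64(0.8), np.float64(0.8)]
(np.float64(-0.2107078024838949), np.float64(-0.002045817445908359), np.float64(191.5278910888117)) [ -0.39183083  40.05837685 187.29150001]
[-4, 75, 187] ([1.1, 13.6, 7.7], [0.0, 0.0, -0.0])
[-4, 34, 187] ([1.1, 49.8, 26.9], [0.0, 0.0, -0.0])
[-4, -4, 187] ([1.2, 83.4, 44.8], [0.0, 0.0, -0.0])
```

View pics/z8.png

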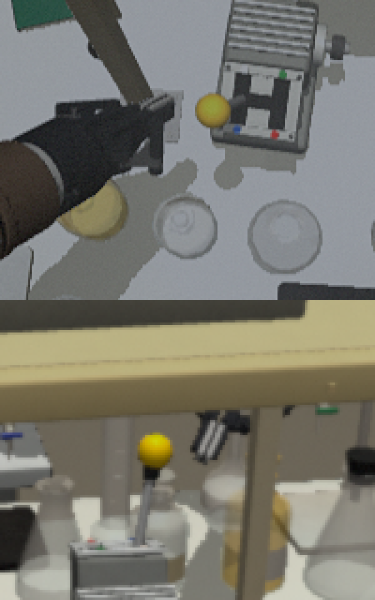

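```bash
python3 -m pendant '[[0,1,9,5,0,0,0],[0,1,13,7,0,0,0],[0,1,17,9,0,0,0],[0,1,21,11,0,0,0],[0,1,25,13,0,0,0],[0,1,29,15.3,0,0,0],[0,1,33,17.5,0,0,0],[0,1,37,19.7,0,0,0],[0,1,40,21.3,0,0,0],[0,1,43,23,0,0,0],[0,1,43,23,0,0,0]]'; python3 - <<'E'
from h import *
st()
X,ps=knob(fn='f'); print(angles(X,G,g0), G.T@(X-g0))
R=Rt2(28,20)
for g in([-4,34,187],[-4,-4,187]): print(g,rel(W(g),R))
a=ps['top']['image'][140:300,130:330,::-1]; b=ps['side']['image'][140:260,235:385,::-1]
cv2.imwrite('pics/z9.png',np.vstack([cv2.resize(a,(375,300),interpolation=3),cv2.resize(b,(375,300),interpolation=3)]))
E
```

```text
time: 8.4
position: [545.4, 189.6, 205.6]
tool_rot: [[0.731, -0.375, 0.57], [-0.047, -0.86, -0.507], [0.681, 0.344, -0.647]]
contact_force: [-0.2, 1.2, 0.8]
opening: 0.1
t 8.4 P [545.4 189.6 205.6] gate [ -4.5  41.6 187.1] F gate [0.09 1.19 0.86] q [ 0.82  0.32 -0.77  1.22 -0.95 -0.51] op 0.1
side [284.5 198.5] [278 192  14  14 151]
top [258.7 200.5] [250 193  18  16 219]
knob [546.3 159.7 210.8] miss [np.float64(0.6), np.float64(0.6)]
(np.float64(-0.0617696720115235), np.float64(0.0006940020089487586), np.float64(191.14090581505766)) [1.32652162e-01 1.17992016e+01 1.90776327e+02]
[-4, 34, 187] ([0.4, 6.8, 3.9], [0.1, 0.0, 0.0])
[-4, -4, 187] ([0.4, 40.4, 21.8], [0.1, 0.0, 0.0])
```

View pics/z9.png

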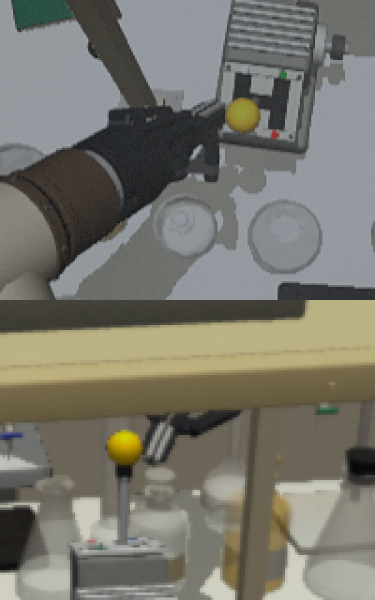

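```bash
python3 -m pendant '[[0,0,4,2.1,0,0,0],[0,0,8,4.3,0,0,0],[0,0,12,6.4,0,0,0],[0,0,16,8.5,0,0,0],[0,0,20,10.6,0,0,0],[0,0,24,12.8,0,0,0],[0,0,28,15,0,0,0],[0,0,32,17,0,0,0],[0,0,36,19.2,0,0,0],[0,0,39.5,21,0,0,0],[0,0,42,22.4,0,0,0],[0,0,42,22.4,0,0,0]]'; python3 - <<'E'
from h import *
st()
X,ps=knob(fn='g'); print(angles(X,G,g0), G.T@(X-g0))
a=ps['top']['image'][140:300,130:330,::-1]; b=ps['side']['image'][140:260,235:385,::-1]
cv2.imwrite('pics/z10.png',np.vstack([cv2.resize(a,(375,300),interpolation=3),cv2.resize(b,(375,300),interpolation=3)]))
E
```

```text
time: 9.7
position: [542.4, 142.2, 205.6]
tool_rot: [[0.731, -0.375, 0.57], [-0.047, -0.861, -0.507], [0.681, 0.344, -0.647]]
contact_force: [-0.4, 0.9, -0.4]
opening: -0.1
t 9.7 P [542.4 142.2 205.6] gate [ -4.5  -5.9 187.1] F gate [-0.55  0.9  -0.16] q [ 0.73  0.28 -0.85  1.31 -0.9  -0.53] op -0.1
side [264.2 200.8] [258 194  14  14 153]
top [285.3 203.6] [277 196  18  16 195]
knob [544.8 112.1 208.4] miss [np.float64(1.2), np.float64(1.2)]
(np.float64(0.18828417330120878), np.float64(0.0029025934725067258), np.float64(191.41040082536017)) [  0.5555858  -35.82683603 188.02678184]
```

View pics/z10.png

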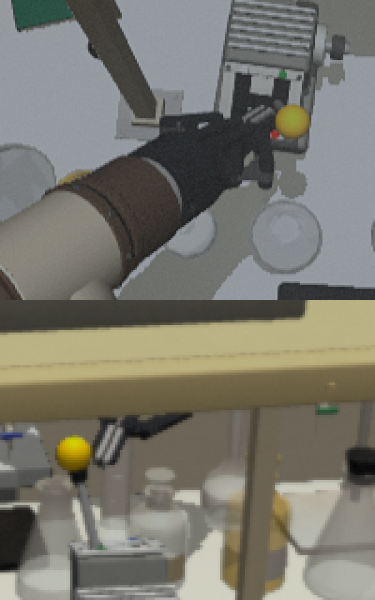

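```bash
python3 -m pendant '[[0,0,1.2,0.6,0,0,0],[0,0,2.4,1.2,0,0,0],[0,0,2.4,1.2,0,0,0],[0,0,-4,-2,0,0,0],[0,0,-13,-7,0,0,0],[0,0,-20,-11,0,0,0],[0,0,-20,-11,0,0,0]]'; python3 - <<'E'
from h import *
st()
X,ps=knob(fn='i'); print(angles(X,G,g0), G.T@(X-g0))
R=Rt2(28,0)
for g in([-40,12,187],[-62,-5,187],[-62,-38,187],[-40,-38,187]): print(g,rel(W(g)),rel(W(g),R))
E
```

```text
time: 10.5
position: [544.1, 167.4, 206.0]
tool_rot: [[0.731, -0.374, 0.571], [-0.045, -0.862, -0.506], [0.681, 0.344, -0.646]]
contact_force: [0.5, -0.3, 0.4]
opening: 0.2
t 10.5 P [544.1 167.4 206. ] gate [ -4.2  19.3 187.4] F gate [ 0.57 -0.23  0.16] q [ 0.78  0.3  -0.81  1.26 -0.93 -0.52] op 0.2
side [263.5 201. ] [257 195  14  13 153]
top [286.2 203.4] [278 196  18  16 154]
knob [545.1 110.  207.4] miss [np.float64(0.9), np.float64(0.9)]
(np.float64(0.19995097198000122), np.float64(0.0029966558480943486), np.float64(190.7602476299654)) [  0.57164196 -37.8888744  186.95876149]
[-40, 12, 187] ([-33.4, 10.8, -7.6], [0.0, 0.0, 0.0]) ([-33.4, 10.8, -7.6], [0.0, -17.7, -9.3])
[-62, -5, 187] ([-54.1, 29.3, -6.2], [0.0, 0.0, 0.0]) ([-54.1, 29.3, -6.2], [0.0, -17.7, -9.3])
[-62, -38, 187] ([-54.1, 58.4, 9.3], [0.0, 0.0, 0.0]) ([-54.1, 58.4, 9.3], [0.0, -17.7, -9.3])
[-40, -38, 187] ([-33.4, 54.9, 15.9], [0.0, 0.0, 0.0]) ([-33.4, 54.9, 15.9], [0.0, -17.7, -9.3])
```

```bash
python3 -m pendant '[[0,-18,5,-4,0,0,0],[0,-34,10,-8,0,-2,-1],[0,-46,18,-7,0,-6,-3],[0,-54,29,-6,0,-10,-5],[0,-54,40,0,0,-14,-7.5],[0,-54,50,5,0,-17.7,-9.3],[0,-54,58,9,0,-17.7,-9.3],[0,-54,58,9,0,-17.7,-9.3]]'; python3 - <<'E'
from h import *
st()
X,ps=knob(fn='j'); print(angles(X,G,g0), G.T@(X-g0))
a=ps['top']['image'][140:300,130:330,::-1]; b=ps['side']['image'][140:260,235:385,::-1]
cv2.imwrite('pics/z11.png',np.vstack([cv2.resize(a,(375,300),interpolation=3),cv2.resize(b,(375,300),interpolation=3)]))
E
```

```text
time: 11.4
position: [487.1, 112.2, 183.2]
tool_rot: [[0.919, -0.241, 0.312], [-0.061, -0.869, -0.492], [0.39, 0.433, -0.813]]
contact_force: [-0.1, -0.5, -0.5]
opening: -0.2
t 11.4 P [487.1 112.2 183.2] gate [-62.2 -39.4 187.2] F gate [-0.23 -0.55 -0.45] q [ 0.8   0.24 -0.76  0.8  -0.91 -0.01] op -0.2
side [263.3 200.7] [256 194  15  14 162]
top [286.2 203.7] [278 197  18  16 179]
knob [543.1 109.5 207.8] miss [np.float64(0.5), np.float64(0.5)]
(np.float64(0.2017615175930224), np.float64(-0.005595367727887205), np.float64(191.97314887217397)) [ -1.07415476 -38.46993877 188.07604816]
```

View pics/z11.png

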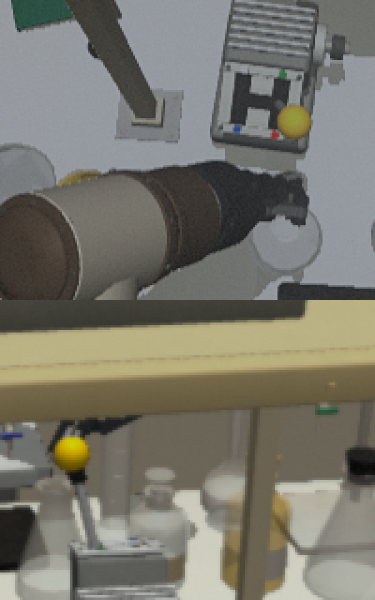

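```bash
python3 -m pendant '[[0,14,0,0,0,0,0],[0,26,0,0,0,0,0],[0,32,0,0,0,0,0],[0,36,0,0,0,0,0],[0,40,0,0,0,0,0],[0,44,0,0,0,0,0],[0,48,0,0,0,0,0],[0,52,0,0,0,0,0],[0,56,0,0,0,0,0],[0,60,0,0,0,0,0],[0,63,0,0,0,0,0],[0,63,0,0,0,0,0]]'; python3 - <<'E'
from h import *
st()
X,ps=knob(fn='k'); print(angles(X,G,g0), G.T@(X-g0))
a=ps['top']['image'][140:300,130:330,::-1]; b=ps['side']['image'][140:260,235:385,::-1]
cv2.imwrite('pics/z12.png',np.vstack([cv2.resize(a,(375,300),interpolation=3),cv2.resize(b,(375,300),interpolation=3)]))
E
```

```text
time: 12.7
position: [545.9, 109.8, 207.8]
tool_rot: [[0.919, -0.24, 0.313], [-0.06, -0.87, -0.49], [0.389, 0.432, -0.814]]
contact_force: [-0.4, 0.7, -0.9]
opening: -0.2
t 12.7 P [545.9 109.8 207.8] gate [  1.5 -38.  186.9] F gate [-0.78  0.67 -0.69] q [ 0.72  0.29 -0.62  0.79 -0.94  0.12] op -0.2
side [265.  202.4] [258 196  15  14 170]
top [288.5 186.9] [280 180  18  15 204]
knob [573.  108.3 217. ] miss [np.float64(0.8), np.float64(0.8)]
(np.float64(0.20193135563604114), np.float64(0.15815857381699677), np.float64(191.101113983891)) [ 30.09843145 -37.84921921 184.88146688]
```

View pics/z12.png

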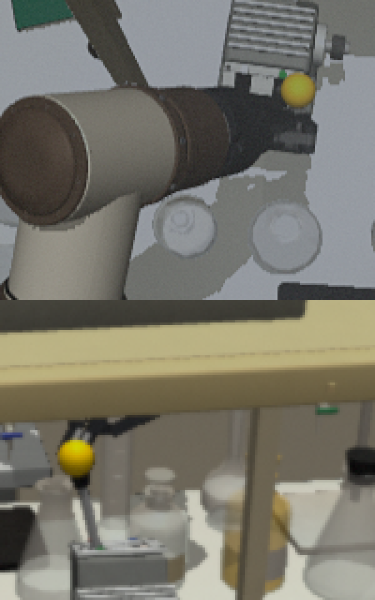

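```bash
python3 -m pendant '[[0,3,0,0,0,0,0],[0,5,0,0,0,0,0],[0,7,0,0,0,0,0],[0,8,0,0,0,0,0],[0,8,0,0,0,0,0]]'; python3 -m pendant '[[0,1,0,0,0,0,0],[0,1,0,0,0,0,0]]';  python3 - <<'E'
from h import *
st()
X,ps=knob(fn='l'); print(angles(X,G,g0), G.T@(X-g0))
E
```

```text
time: 13.3
position: [553.0, 109.3, 210.9]
tool_rot: [[0.919, -0.24, 0.312], [-0.06, -0.869, -0.49], [0.389, 0.432, -0.814]]
contact_force: [-1.1, 0.2, -1.3]
opening: -0.4
time: 13.5
position: [553.9, 109.2, 211.3]
tool_rot: [[0.919, -0.24, 0.313], [-0.06, -0.87, -0.49], [0.389, 0.432, -0.814]]
contact_force: [-1.0, -0.1, -2.4]
opening: 0.2
t 13.5 P [553.9 109.2 211.3] gate [ 10.2 -38.1 187.1] F gate [-1.79 -0.13 -1.8 ] q [ 0.7   0.29 -0.6   0.79 -0.94  0.13] op 0.2
side [265.6 203.3] [259 197  14  14 169]
top [288.9 182.1] [281 175  17  16 204]
knob [581.  107.9 218.3] miss [np.float64(0.7), np.float64(0.7)]
(np.float64(0.20325891498565837), np.float64(0.20040478409741538), np.float64(190.66559113216886)) [ 37.95504226 -37.71788085 183.00312531]
```

Already ~0.20; feel for the stop in 1 mm steps.

```bash
python3 -m pendant '[[0,1,0,0,0,0,0],[0,1,0,0,0,0,0]]' | grep -E 'pos|force'; python3 -m pendant '[[0,0.7,0,0,0,0,0],[0,1,0,0,0,0,0],[0,1,0,0,0,0,0]]'| grep -E 'pos|force'; python3 - <<'E'
from h import *
st()
X,ps=knob(fn='m'); print(angles(X,G,g0), G.T@(X-g0))
E
```

```text
position: [554.8, 109.2, 211.7]
contact_force: [-0.8, -0.4, -1.4]
position: [555.7, 109.1, 212.1]
contact_force: [-0.5, 0.3, -1.3]
t 14.1 P [555.7 109.1 212.1] gate [ 12.2 -38.1 187.1] F gate [-0.97  0.29 -0.95] q [ 0.7   0.3  -0.6   0.79 -0.94  0.14] op 0.3
side [265.8 203.5] [259 197  15  15 172]
top [289. 181.] [281 174  18  16 207]
knob [583.1 107.9 218.1] miss [np.float64(1.5), np.float64(1.5)]
(np.float64(0.20385890300974605), np.float64(0.21106265429722168), np.float64(190.01454465001245)) [ 39.80787432 -37.61475254 181.95051721]
```

```bash
python3 -m pendant '[[0,0.5,0,0,0,0,0],[0,0.8,0,0,0,0,0],[0,0.8,0,0,0,0,0]]'| grep -E 'pos|force'; python3 -m pendant '[[0,0.5,0,0,0,0,0],[0,0.8,0,0,0,0,0],[0,0.8,0,0,0,0,0]]'| grep -E 'pos|force'
```

```text
position: [556.5, 109.1, 212.5]
contact_force: [-1.2, 0.6, -2.3]
position: [557.2, 109.1, 212.7]
contact_force: [-1.2, -0.8, -1.9]
```

```bash
python3 -m pendant '[[0,0.4,0,0,0,0,0],[0,0.7,0,0,0,0,0],[0,0.7,0,0,0,0,0]]'| grep -E 'pos|force'; python3 - <<'E'
from h import *
st()
X,ps=knob(fn='n'); print(angles(X,G,g0), G.T@(X-g0))
E
```

```text
position: [557.8, 109.0, 213.0]
contact_force: [-0.9, 0.7, -1.3]
t 15.1 P [557.8 109.  213. ] gate [ 14.5 -38.1 187.1] F gate [-1.37  0.65 -0.86] q [ 0.7   0.3  -0.59  0.79 -0.95  0.14] op 0.1
side [265.8 203.7] [259 197  15  15 179]
top [289.3 179.7] [281 172  18  16 206]
knob [586.3 107.7 219.6] miss [np.float64(1.1), np.float64(1.1)]
(np.float64(0.20357043932290855), np.float64(0.2288510959528893), np.float64(190.95571691870623)) [ 43.31997029 -37.59848432 182.13681664]
```

```bash
for i in 1; do python3 -m pendant '[[0,0.4,0,0,0,0,0],[0,0.7,0,0,0,0,0],[0,0.7,0,0,0,0,0]]'| grep -E 'pos|force';done; python3 -m pendant '[[0,0.4,0,0,0,0,0],[0,0.7,0,0,0,0,0],[0,0.7,0,0,0,0,0]]'| grep -E 'pos|force'
```

```text
position: [558.4, 108.9, 213.1]
contact_force: [-1.0, 1.0, -3.2]
position: [559.0, 108.9, 213.4]
contact_force: [-1.6, 1.0, -1.6]
```

```bash
python3 -m pendant '[[0,0.5,0,0,0,0,0],[0,1,0,0,0,0,0],[0,1,0,0,0,0,0]]'| grep -E 'pos|force'; python3 - <<'E'
from h import *
st()
X,ps=knob(fn='o'); print(angles(X,G,g0), G.T@(X-g0))
E
```

```text
position: [559.9, 108.8, 213.6]
contact_force: [-2.9, 0.2, -4.0]
t 16.1 P [559.9 108.8 213.6] gate [ 16.7 -38.1 186.9] F gate [-4.25  0.01 -2.51] q [ 0.7   0.3  -0.59  0.79 -0.95  0.15] op -0.0
side [265.9 203.9] [259 197  15  15 177]
top [289.2 179.4] [281 172  18  16 214]
knob [586.3 107.7 219.6] miss [np.float64(1.1), np.float64(1.1)]
(np.float64(0.20357043932290855), np.float64(0.2288510959528893), np.float64(190.95571691870623)) [ 43.31997029 -37.59848432 182.13681664]
```

```bash
python3 -m pendant '[[0,-4,0,0,0,0,0],[0,-15,0,0,0,0,0],[0,-35,0,0,0,0,0],[0,-55,0,0,0,0,0],[0,-65,0,-20,0,0,0],[0,-65,0,-50,0,0,0],[0,-65,0,-80,0,0,0],[0,-65,0,-80,0,0,0]]'; python3 - <<'E'
from h import *
st()
X,ps=knob(fn='p'); print(angles(X,G,g0))
for n in ps:
    for l in ('dropper_red','glass_small','dropper_green','stopper_dark'):
        r=models.place_of(ps[n],l); print(n,l,[(np.round(a['at'],1).tolist(),round(a['score'],2)) for a in r[:2]])
E
```

```text
time: 17.0
position: [476.2, 155.3, 257.9]
tool_rot: [[0.917, -0.239, 0.321], [-0.058, -0.873, -0.484], [0.396, 0.425, -0.814]]
contact_force: [-0.2, 0.2, -0.2]
opening: 0.2
t 17.0 P [476.2 155.3 257.9] gate [-45.7   3.  261.3] F gate [-0.28  0.15 -0.06] q [ 0.91  0.18 -0.61  0.66 -1.11  0.1 ] op 0.2
side [266.  203.9] [259 197  15  15 173]
top [289.3 179.1] [281 172  18  15 187]
knob [587.  107.6 220. ] miss [np.float64(1.0), np.float64(1.0)]
(np.float64(0.2034983544762663), np.float64(0.23326562690107724), np.float64(191.20027081496198))
side dropper_red [([573.4, -106.6, -1.2], 0.87)]
side glass_small [([470.8, -12.4, 1.0], 0.87)]
side dropper_green [([538.6, -19.5, 2.1], 0.82)]
side stopper_dark [([672.4, 349.6, -0.2], 0.43)]
top dropper_red [([573.2, -110.5, 0.8], 0.52)]
top glass_small [([467.7, -15.8, -4.1], 0.78)]
top dropper_green [([535.3, -15.7, -1.6], 0.58)]
top stopper_dark [([669.8, 344.2, -0.4], 0.5)]
```

View pics/p_top.png

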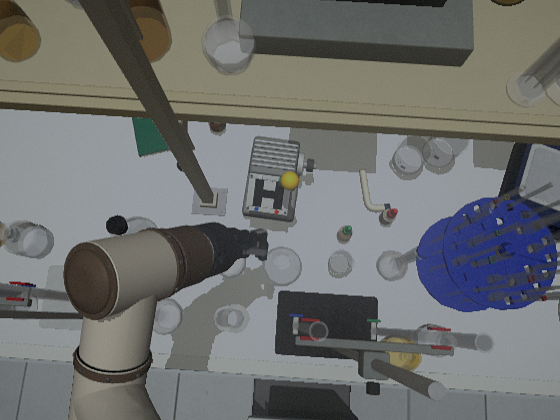

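View pics/p_side.png

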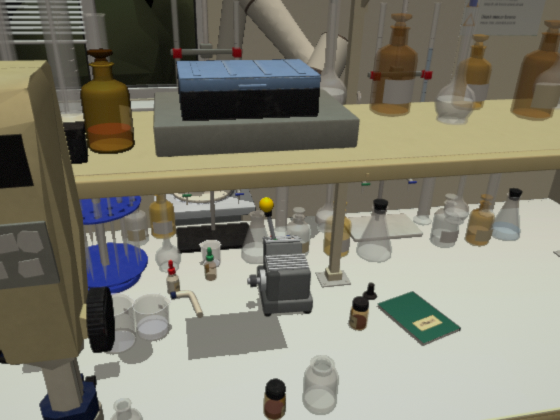

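```bash
python3 -m pendant '[[0,0,0,0,0,0,0],[0,0,0,0,0,0,0]]'|grep -E 'time|force'; python3 -c "
from rig import workorder; print(workorder.finish_job())"
```

```text
time: 17.7
contact_force: [0.0, -0.8, -0.3]
the job is handed in; nothing more can be done
None
```

The lever is in the third slot, and I handed the job in at about 17.7 s. I used only the shut fingers: I pushed the knob forward to neutral, across to the right, then forward until the push force rose and the knob stopped moving.

**Crossing:** with the lever across in neutral, the cameras put it at about 0.20 rad across and 0.00 rad fore. It never went down toward the fourth slot.

**Final lever position:** about 0.20 rad across and 0.23 rad fore. The fore figure is a little over the 0.2165 rad stop. I put that down to camera error of 2–3 mm, since the knob no longer moved under the last push.

**Force:** the highest reading I took was about 5 N, against the stop. I only read force between moves, so a short peak during one could have been missed.

**Bystanders:** the networks place all four within about 5 mm of where they started, which is their own error, and they look upright in the last pictures.

**Robot:** it stood clear of everything when I handed in, with about 1 N on the sensor, which is its noise level.

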